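# Load a railing tube into the treadle vise

### The job

Get the tube with the bare steel end out of the wooden rack and clamp it in the green treadle vise so that its end can be dressed: press the yellow treadle right down to its stop to open the jaws, then hold the tube level between them, gripped by the jaws just behind the bare part, so that the whole bare end (60 mm) stands out over the spark tray. The jaws close slowly by themselves: keep hold of the tube until both have closed on it, then let go, and leave the other tubes and everything else on the table where they are.

Things in the scene. Friction and masses are not known exactly. Their poses are not given: they have to be found in the camera images.
- tube: Steel railing tube, 22 mm outside diameter, 240 mm long, 0.22 kg (varies): 180 mm in red-brown primer and 60 mm of bare bright steel at one end. It lies level in one of the three places of the rack. Origin at its middle, on its axis; its x axis runs along the tube towards the bare end.
- tube_bare_end (a point): Centre of the end face of the tube's bare end.
- tube_b: Another tube in the rack, same size, primed over its whole length. To be left alone. Axes as for the tube.
- tube_c: A second wholly primed tube in the rack. To be left alone.
- rack: Fixed wooden rack, 178 x 214 mm, with two notched cross bars (18 mm thick, centred at 80 mm to either side of its middle along its x) that carry three tubes side by side, 75 mm apart along its y, with their axes 50 mm above the table along its x. Open between the bars. Origin under its middle.
- vise: Fixed green vise with sprung self-centring jaws. Origin on the table below the jaws' middle. Jaws close along its x; treadle on its -x side (to the robot); spark tray (150 x 130 x 28 mm high, centred 145 mm out) on its +y side. A tube is let in from above, axis along the vise's y; only the bed (top 77 mm) is below it, so let go early it drops. Bed and carriages: within 105 mm in x, 28 mm in y.
- vise_mouth (a point): Point midway between the jaws, 135 mm above the table, where the axis of a clamped tube passes.
- jaw_a: Sprung steel jaw on the treadle's side: 40 mm wide (20 mm either side of the mouth along the vise's y), 21 mm up and down from the mouth, with a shallow V groove; its carriage reaches 159 mm above the table. It yields up to 10 mm on its spring (6 N, then 1.5 N per mm). Origin at the mouth when shut empty; moves up to 22 mm to the vise's -x as it opens.
- jaw_b: The jaw on the far side, the mirror image of jaw_a; its origin moves to +x as it opens, by the same amount. Wide open, the lips of the two jaws stand 50 mm apart, leaving about 14 mm free on either side of the tube. Closed on a tube, both origins stand about 5 mm from the mouth.
- treadle (a joint): 0 = raised, 0.26 rad = down on its stop, jaws wide open. Spring about 7 N at the pad plus a stiff oil damper both ways (25 N in all at 15 mm/s): press slowly; the first resistance is not the stop. Let up from the stop it rises by itself: a tube can enter for about 5 s, the jaws touch it at 7 s and grip fully (10 N each) at 10 s, with the treadle at rest at 0.04 rad. It can be pressed again.
- treadle_pad (a point): Centre of the top of the treadle's black rubber pad, 44 mm (vise's x) by 78 mm (y). Hinge line along the vise's y, 240 mm from this point, 22 mm above the table. Pad centre about 91 mm high at rest, 30 mm and level at the stop, about 180 mm from the mouth towards the vise's -x.
- grinder: Blue angle grinder lying on the table, about 330 mm long. Bystander.
- spray_can: Red spray can, 66 mm across, 190 mm tall, standing. Bystander.
- magnet_square: Red welding magnet, 90 mm, lying flat. Bystander.
- hammer: Hammer lying on the table. Bystander.
- tape_measure: Yellow tape measure, 68 x 38 x 66 mm. Bystander.

How it is judged (in metres and radians):
On the way, in this order (a step that is already met when the one before it is completed fails the run):
1. the treadle is pressed down to its stop (value of joint treadle above 0.245 rad), for 0.1 s.
2. both jaws have closed on the tube between them while the gripper still holds it (contact force between the fingers and tube above 1 N and contact force between each of jaw_a, jaw_b and tube above 3 N and y of tube_bare_end in the frame of vise above 0.06 m), for 0.3 s.
At the end, for the whole second after the job is handed in: The tube is held by both jaws (over 3 N each), released and at rest, level within 6 degrees and in line with the jaws within 7 degrees, its middle 120 to 150 mm above the table, its bare end on the spark-tray side, 50 to 95 mm beyond the jaws' edge (70 to 115 mm from the mouth along the vise's y) (contact force between each of jaw_a, jaw_b and tube above 3 N and y of tube_bare_end in the frame of vise between 0.07 and 0.115 m and z of tube in the frame of vise between 0.12 and 0.15 m and angle between tube's own x axis and vertical between 1.47 and 1.67 rad and angle between the x axis of tube and the y axis of vise, either way round below 0.12 rad and contact force between the fingers and tube below 0.1 N and linear speed of tube below 0.02 m/s); the robot touches nothing.
It fails at once if another tube is shifted by more than 30 mm (distance of any of tube_b, tube_c from where it was at the start of the episode above 0.03 m).
It fails at once if another thing on the table is shifted by more than 30 mm (distance of any of grinder, spray_can, magnet_square, hammer, tape_measure from where it was at the start of the episode above 0.03 m).
It also fails if it takes over 72 s, if anything falls off the work surface, if the arm or the gripper's body presses on something with over 40 N, if the wrist force passes 120 N, or if a joint passes its speed limit or range.

### The arm

A 6-joint arm with a two-finger parallel gripper is mounted at the origin on the work surface. World frame = base frame: x ahead of the robot, y to its left, z up, the work surface at z = 0. Lengths are in mm, angles in degrees, forces in N, time in s.
With the tool pointing down it reaches from about 300 to 850 mm from the base axis. Payload 4.2 kg.
Tool frame: the origin (TCP) lies between the finger pads; the fingertips stand 22 mm ahead of it and the grasp point (between the pads) lies 3 mm ahead of it; z points along the fingers, y is the direction in which the jaws open and shut (so a half turn about z gives the same grasp; the last joint's range is limited). The gripper opens to 91 mm and grips with 3 to 60 N. Pads are 32 mm wide; open, the fingers measure 118 mm over their backs; the gripper's body (76 mm by 178 mm) begins 60 mm behind the grasp point.
Start: joints at [-64.859, 18.312, 89.639, -0, 72.044, -1.146], TCP at [254.656, -515.549, 235.976] pointing down, gripper open.
Joint ranges: [-177.97, 177.97], [-48.28, 115.42], [12.27, 149.76], [-77.06, 257.06], [2.81, 150.46], [-146.56, 146.56]. Speed limits (degrees/s): [147.25, 147.25, 180, 180, 180, 180].

### API

Orientations are given as [roll, pitch, yaw] about the fixed x, y, z axes, in that order (R = Rz(yaw) Ry(pitch) Rx(roll)).
In Python, from workcell import telemetry, cams, env gives the robot as it stands.
- The arm moves only by the shell command python3 -m inch 'ROWS' [FORCE]. ROWS is JSON, a list of rows, each an object of numbers: "x", "y", "z": the shift along the tool's x, y, z in cm; "yaw": the turn about the tool's z in units of 5 degrees (1.0 is 5 degrees); "gripper": the gripper's target within -1 to 1 (fully open at 1, half-way at 0, shut at -1). A call has 1 to 12 rows; each row shifts and turns the commanded pose from where the row before left it, along the tool's axes as they then stand; what a row does not reach is not made up. A row lasts 1/12 s, in which the tool goes at most 41.7 mm and 7.16 degrees, less where a joint would pass 70% of its speed; a pose out of reach is approached as far as the arm can. A call is refused whole if a number of a shift passes 4.17 or a number of a turn 1, either way. A call with a gripper value outside its range is refused whole. The fingers move at their own pace and stop on an object; FORCE is the grip in N (left out, the last holds). Time passes only in rows, so rows that do not move let the fingers close. It gives the time, the measured TCP pose, the force and the opening at its end, in the units of the state.
- telemetry.state(): the state, without advancing time (a new reading comes with each control period).
- cams.grab_frame(name): name is "side" or "top" or "wrist"; returns a dict with "pixels" (384x512x3 uint8, red, green, blue), "mtx" (3x3 intrinsics, pixels), "distortion" ([k1, k2, p1, p2, k3] as OpenCV has them; the pictures are not rectified), "rvec" (rotation vector, rad) and "tvec" (3), from world to camera coordinates, as OpenCV has them. Camera axes: x right, y down, z forward; pixel columns grow to the right and rows downward; lengths in mm; the calibration is good to about 2 mm. A picture is of the moment at which its call begins. There is no depth.
- env.job_done(): hands the job in, once; it reports no verdict.
The state is a dict: "time_s": time; "qpos": joint angles; "qvel": joint speeds; "effort": joint torques, N m; "ee_pos": TCP position; "ee_rot": TCP orientation; "force": force on the tool from outside, world axes, zero at the start; "torque": the same for the moment, N m; "gripper_width": finger opening in mm.
Only numpy, scipy, OpenCV 4.12 (cv2) and the standard library are available. Lean on these libraries where they do the work, as an engineer would, in place of code of your own. Each camera call takes 0.05 s, during which the arm holds its last target. There are 200 camera calls.

## Working session

There is one attempt and no reset: what is moved stays moved. The work goes in short steps, Python scripts to look and compute and a shell command to move; the robot and the scene stay as the last step left them, time stands still between calls to the robot, and variables do not carry over. Pictures are saved under pics/ and viewed, about 8 in all and at most 12, crops included, and the job is handed in when it is done.

```bash
mkdir -p pics; ls
cat > h.py <<'E'
import numpy as np,cv2
from workcell import telemetry,cams,env
def grab(n,fn=None):
    f=cams.grab_frame(n)
    if fn: cv2.imwrite('pics/'+fn,f['pixels'][:,:,::-1])
    return f
def ray(f,uv):
    K=np.array(f['mtx'],float);d=np.array(f['distortion'],float)
    R=cv2.Rodrigues(np.array(f['rvec'],float))[0];t=np.array(f['tvec'],float).ravel()
    p=cv2.undistortPoints(np.array(uv,float).reshape(-1,1,2),K,d).reshape(-1,2)
    D=np.c_[p,np.ones(len(p))]@R
    return -R.T@t,D
def onz(f,uv,z):
    c,D=ray(f,uv); return c+D*((z-c[2])/D[:,2])[:,None]
def proj(f,P):
    return cv2.projectPoints(np.array(P,float).reshape(-1,3),np.array(f['rvec'],float),np.array(f['tvec'],float),np.array(f['mtx'],float),np.array(f['distortion'],float))[0].reshape(-1,2)
E
python3 - <<'E'
from h import *
import pickle
s=telemetry.state();print(s)
F={n:grab(n,n+'0.png') for n in('top','side')}
pickle.dump(F,open('F0.pkl','wb'))
for n in F: print(n,ray(F[n],[[256,192]]))
E
```

```text
pics
{'time_s': 0.0, 'qpos': array([-6.48594844e+01,  1.83496128e+01,  8.97073684e+01, -1.62199198e-03,
        7.20435255e+01, -1.14682740e+00]), 'qvel': array([-0.00259547, -0.0069952 , -0.05789325, -0.01155677,  0.02017141,
        0.1321113 ]), 'effort': array([ 2.58531574e-03, -4.12452221e+01, -2.31975460e+01,  7.29768584e-02,
        4.56742477e-02, -1.40388420e-04]), 'ee_pos': array([ 254.43430566, -515.11158528,  235.13406297]), 'ee_rot': array([-1.79899483e+02, -4.69799125e-04,  2.62878440e+01]), 'force': array([ 0.1506171 ,  0.27139195, -0.81413107]), 'torque': array([-0.00925058,  0.04029078, -0.03309319]), 'gripper_width': 90.9117848359509}
top (array([ 427.33718664,   23.86391148, 1905.25557916]), array([[ 0.04942665, -0.00320927, -0.99887567]]))
side (array([105.27604052, 812.7226783 , 984.09037542]), array([[ 0.34927552, -0.64085404, -0.68379237]]))
```

```bash
python3 -c "
import cv2
for n in('top','side'):
  a=cv2.imread(f'pics/{n}0.png');cv2.imwrite(f'pics/{n}0b.png',cv2.resize(a,(800,600),interpolation=2))"
```

```text
(no output)
```

View pics/top0b.png

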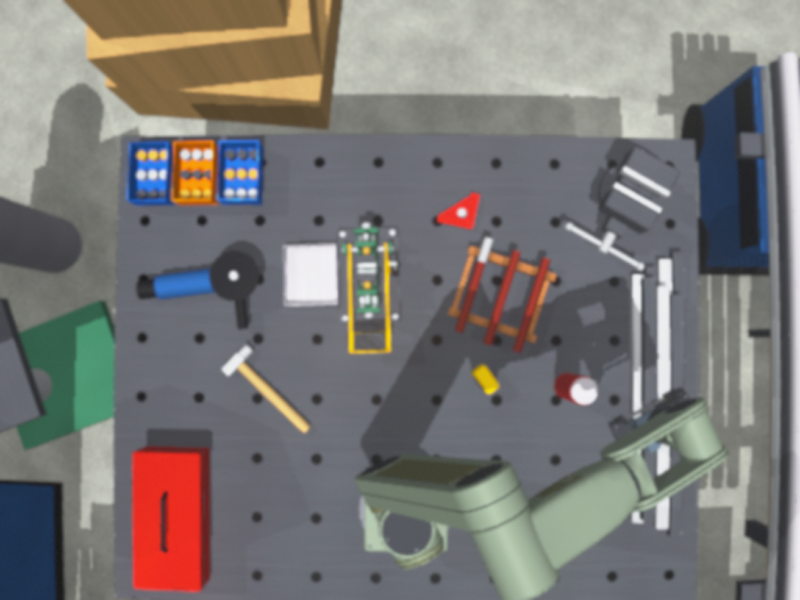

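View pics/side0b.png

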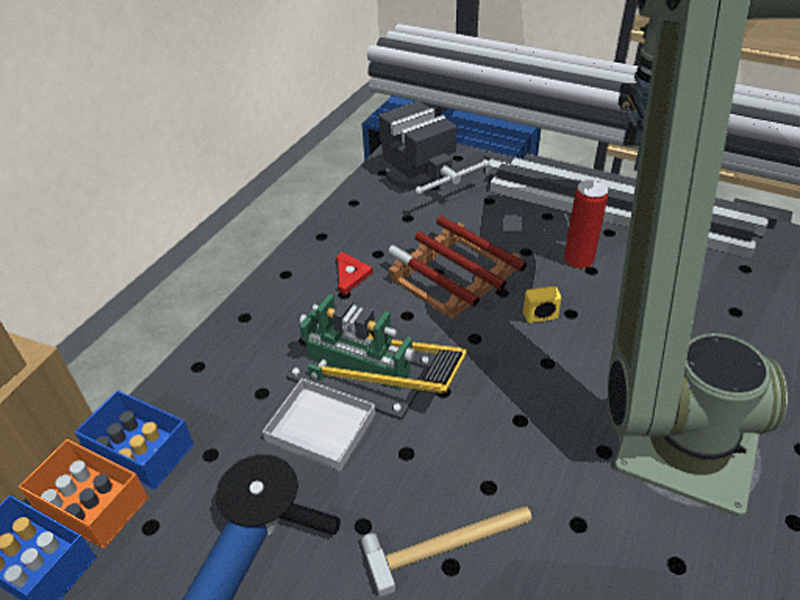

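The top view has +x up and +y to the left. The tube with the bare end is the leftmost one, with its bare end at about (486,248) of 800×600. The vise is at (367,268), its tray at (312,273) and its pad at (370,335). Next I measure these positions.

```bash
cat > m.py <<'E'
from h import *
import pickle,sys
F=pickle.load(open('F0.pkl','rb'))
f=F['top'];im=f['pixels'];hsv=cv2.cvtColor(im,cv2.COLOR_RGB2HSV)
s=512/800
def blob(mask,seed,r):
    m=np.zeros_like(mask);x,y=[int(v*s) for v in seed]
    m[y-r:y+r,x-r:x+r]=mask[y-r:y+r,x-r:x+r]
    n,l,st,c=cv2.connectedComponentsWithStats(m)
    i=1+np.argmax(st[1:,4]);ys,xs=np.nonzero(l==i)
    return np.c_[xs,ys].astype(float)
white=((hsv[...,1]<40)&(hsv[...,2]>150)).astype(np.uint8)
t=blob(white,(312,273),32);w=onz(f,t,25)[:,:2]
r=cv2.minAreaRect(w.astype(np.float32));print('tray',len(t),r,w.mean(0))
b=blob(white,(486,248),12);wb=onz(f,b,58)[:,:2];print('bare',cv2.minAreaRect(wb.astype(np.float32)),wb.mean(0))
red=(((hsv[...,0]<6)|(hsv[...,0]>172))&(hsv[...,1]>120)&(hsv[...,2]>50)).astype(np.uint8)
for sd in ((474,296),(502,296),(532,305)):
    p=blob(red,sd,38);wp=onz(f,p,58)[:,:2];print('prim',len(p),cv2.minAreaRect(wp.astype(np.float32)),wp.mean(0))
    # axis fit
yel=((abs(hsv[...,0].astype(int)-25)<8)&(hsv[...,1]>130)&(hsv[...,2]>120)).astype(np.uint8)
y=blob(yel,(370,310),40)
for z in(80,):
    wy=onz(f,y,z)[:,:2];print('yel',cv2.minAreaRect(wy.astype(np.float32)),wy.min(0),wy.max(0))
E
python3 m.py
```

```text
tray 1350 ((583.3338623046875, 241.72732543945312), (152.45486450195312, 136.40411376953125), 0.8414081335067749) [582.70266043 241.73969725]
bare ((645.8052368164062, -188.49720764160156), (23.49388313293457, 61.26020431518555), 69.98920440673828) [ 645.60223046 -188.72119348]
prim 303 ((528.651611328125, -228.42271423339844), (22.423606872558594, 234.45388793945312), 72.65957641601562) [ 527.82900346 -228.66833562]
prim 303 ((528.651611328125, -228.42271423339844), (22.423606872558594, 234.45388793945312), 72.65957641601562) [ 527.82900346 -228.66833562]
prim 303 ((528.651611328125, -228.42271423339844), (22.423606872558594, 234.45388793945312), 72.65957641601562) [ 527.82900346 -228.66833562]
yel ((519.6605224609375, 93.04510498046875), (254.03945922851562, 102.04666137695312), 1.4519389867782593) [393.12470474  39.81236629] [645.77774206 146.98084666]
```

```bash
python3 -m inch '[{"z":-3,"gripper":0.2},{"z":-3},{"x":2.9,"y":-1.5},{"x":2.9,"y":-1.5},{"x":2.9,"y":-1.5},{"x":2.9,"y":-1.5},{"x":2.9,"y":-1.5},{"x":2.9,"y":-1.5},{"x":2.9,"y":-1.5},{"x":2.9,"y":-1.5},{"x":2.9,"y":-1.5},{"x":2.9,"y":-1.5}]'
python3 -m inch '[{"x":2.9,"y":-1.5},{"x":2.9,"y":-1.5},{"x":2.9,"y":-1.5},{"x":2.4,"y":-1.5},{"yaw":1},{"yaw":1},{"yaw":1},{"yaw":1},{"yaw":1},{"yaw":1},{"yaw":1},{"yaw":1}]'
python3 -m inch '[{"yaw":0.74},{},{}]'
python3 - <<'E'
from h import *
import pickle
f=grab('wrist','w1.png');pickle.dump(f,open('w1.pkl','wb'))
print(telemetry.state()['ee_pos'],telemetry.state()['ee_rot'],ray(f,[[256,192]])[0])
E
```

```text
[ 254.50785595 -515.23716714  235.33877206] [-1.79927194e+02 -2.25117367e-03  2.62872724e+01] [ 313.22496728 -486.41032326  385.71637333]invalid input
invalid input
invalid input
```

View pics/w1.png

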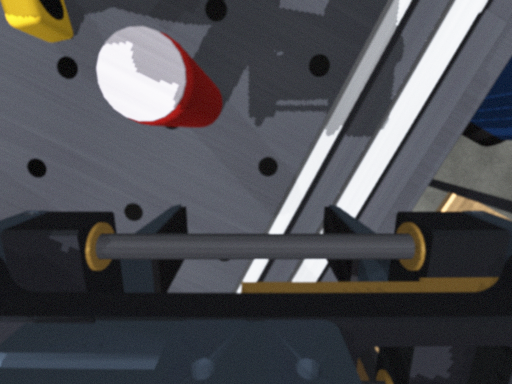

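The moves were refused and the arm hasn't moved, so the picture just shows the spray can below the start pose. Rows probably need every key, so I'll try one.

```bash
python3 -m inch '[{"x":0,"y":0,"z":-3,"yaw":0,"gripper":0.2},{"x":0,"y":0,"z":-3,"yaw":0,"gripper":0.2}]'; python3 -m inch '[{"x":2.9,"y":-1.5,"z":0,"yaw":0}]'
```

```text
time_s: 0.32
ee_pos: [254.1, -514.4, 294.5]
ee_rot: [-179.7, -0.0, 26.3]
force: [0.6, -0.8, 0.6]
gripper_width: 80.9invalid input
```

```bash
python3 -m inch '[{"x":2.9,"y":-1.5,"z":0,"yaw":0,"gripper":0.2},{"x":2.9,"y":-1.5,"z":0,"yaw":0,"gripper":0.2},{"x":2.9,"y":-1.5,"z":0,"yaw":0,"gripper":0.2},{"x":2.9,"y":-1.5,"z":0,"yaw":0,"gripper":0.2},{"x":2.9,"y":-1.5,"z":0,"yaw":0,"gripper":0.2},{"x":2.9,"y":-1.5,"z":0,"yaw":0,"gripper":0.2},{"x":2.9,"y":-1.5,"z":0,"yaw":0,"gripper":0.2},{"x":2.9,"y":-1.5,"z":0,"yaw":0,"gripper":0.2},{"x":2.9,"y":-1.5,"z":0,"yaw":0,"gripper":0.2},{"x":2.9,"y":-1.5,"z":0,"yaw":0,"gripper":0.2},{"x":2.9,"y":-1.5,"z":0,"yaw":0,"gripper":0.2},{"x":2.9,"y":-1.5,"z":0,"yaw":0,"gripper":0.2}]'
python3 -m inch '[{"x":2.9,"y":-1.5,"z":0,"yaw":0,"gripper":0.2},{"x":2.4,"y":-1.5,"z":0,"yaw":0,"gripper":0.2},{"x":0,"y":0,"z":0,"yaw":1,"gripper":0.2},{"x":0,"y":0,"z":0,"yaw":1,"gripper":0.2},{"x":0,"y":0,"z":0,"yaw":1,"gripper":0.2},{"x":0,"y":0,"z":0,"yaw":1,"gripper":0.2},{"x":0,"y":0,"z":0,"yaw":1,"gripper":0.2},{"x":0,"y":0,"z":0,"yaw":1,"gripper":0.2},{"x":0,"y":0,"z":0,"yaw":1,"gripper":0.2},{"x":0,"y":0,"z":0,"yaw":1,"gripper":0.2},{"x":0,"y":0,"z":0,"yaw":0.74,"gripper":0.2},{"x":0,"y":0,"z":0,"yaw":0,"gripper":0.2}]'
python3 - <<'E'
from h import *
import pickle
f=grab('wrist','w2.png');pickle.dump(f,open('w2.pkl','wb'))
print(telemetry.state()['ee_pos'],telemetry.state()['ee_rot'],ray(f,[[256,192]])[0])
E
```

```text
time_s: 1.32
ee_pos: [487.5, -198.5, 295.8]
ee_rot: [-180.0, 0.0, 26.3]
force: [-0.1, -0.3, 0.5]
gripper_width: 54.8
time_s: 2.32
ee_pos: [521.0, -149.6, 295.6]
ee_rot: [180.0, 0.0, -17.5]
force: [-0.3, -0.2, -0.3]
gripper_width: 54.6
[ 521.042947   -149.63257822  295.66229338] [ 1.79995534e+02  3.27472391e-02 -1.73307885e+01] [ 583.48738435 -169.0681416   446.0760555 ]
```

View pics/w2.png

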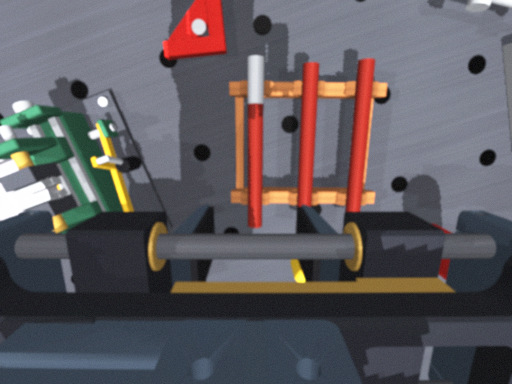

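The wrist view shows the tube running from (257,55) at the bare tip, through the bare/primer edge at about (256,104), to (254,227). I'll turn that into an axis.

Run:
```python
from h import *
import pickle
f=pickle.load(open('w2.pkl','rb'));im=f['pixels'];hsv=cv2.cvtColor(im,cv2.COLOR_RGB2HSV)
roi=np.zeros(im.shape[:2],bool);roi[40:235,240:276]=1
red=((hsv[...,0]<5)|(hsv[...,0]>172))&(hsv[...,1]>130)
wh=(hsv[...,1]<50)&(hsv[...,2]>110)
L=[]
for r in list(range(64,76))+list(range(118,186))+list(range(205,220)):
    c=np.nonzero((red|wh)[r]&roi[r])[0]
    if 8<len(c)<24: L.append([c.min()/2+c.max()/2,r])
P=onz(f,L,50)[:,:2];v=cv2.fitLine(P.astype(np.float32),cv2.DIST_HUBER,0,.01,.01).ravel();u=v[:2]*np.sign(v[0]);p0=v[2:]
print(len(L),np.degrees(np.arctan2(u[1],u[0])))
cols=slice(250,262)
w=np.nonzero(wh[40:130,cols].sum(1)>6)[0]+40;r_=np.nonzero(red[40:235,cols].sum(1)>6)[0]+40
print(w.min(),w.max(),r_.min(),r_.max())
for nm,row,z in(('tip',w.min(),61),('edge',(w.max()+r_.min())/2,61),('tail',r_.max(),56)):
    q=onz(f,[[255.5,row]],z)[0,:2];print(nm,(q-p0)@u)
E1=onz(f,[[255.5,w.min()]],61)[0,:2];tip=p0+u*((E1-p0)@u);ed=onz(f,[[255.5,(w.max()+r_.min())/2]],61)[0,:2];ed=p0+u*((ed-p0)@u)
mid=((tip-120*u)+(ed-60*u))/2;print('mid',mid,'grip',mid-40*u)
s=telemetry.state();d=mid-40*u-s['ee_pos'][:2];a=np.radians(s['ee_rot'][2]);print('toolxy',d@[np.cos(a),np.sin(a)],d@[np.sin(a),-np.cos(a)])
```

```text
22 -17.72579
54 102 105 226
tip 111.91085645480437
edge 49.728406139054286
tail -129.4093380193868
mid [ 560.40427506 -161.78042929] grip [ 522.3032924  -149.60195581]
toolxy 1.1940047617004323 -0.40467380122799257
```

```bash
python3 -m inch '[{"x":0.1,"y":0,"z":3,"yaw":0.08,"gripper":0.2},{"x":0,"y":0,"z":3.5,"yaw":0,"gripper":0.2},{"x":0,"y":0,"z":3.5,"yaw":0,"gripper":0.2},{"x":0,"y":0,"z":3.5,"yaw":0,"gripper":0.2},{"x":0,"y":0,"z":3.5,"yaw":0,"gripper":0.2},{"x":0,"y":0,"z":3,"yaw":0,"gripper":0.2},{"x":0,"y":0,"z":2,"yaw":0,"gripper":0.2},{"x":0,"y":0,"z":1.5,"yaw":0,"gripper":0.2},{"x":0,"y":0,"z":1.1,"yaw":0,"gripper":0.2},{"x":0,"y":0,"z":0,"yaw":0,"gripper":0.2},{"x":0,"y":0,"z":0,"yaw":0,"gripper":0.2}]' 40
python3 -m inch '[{"x":0,"y":0,"z":0,"yaw":0,"gripper":-1},{"x":0,"y":0,"z":0,"yaw":0,"gripper":-1},{"x":0,"y":0,"z":0,"yaw":0,"gripper":-1},{"x":0,"y":0,"z":0,"yaw":0,"gripper":-1},{"x":0,"y":0,"z":0,"yaw":0,"gripper":-1},{"x":0,"y":0,"z":0,"yaw":0,"gripper":-1},{"x":0,"y":0,"z":0,"yaw":0,"gripper":-1},{"x":0,"y":0,"z":0,"yaw":0,"gripper":-1}]' 50
```

```text
time_s: 3.28
ee_pos: [521.9, -149.9, 49.6]
ee_rot: [180.0, 0.1, -17.8]
force: [1.2, -0.3, 0.2]
gripper_width: 54.6
time_s: 3.95
ee_pos: [522.4, -150.0, 50.4]
ee_rot: [-180.0, -0.0, -17.8]
force: [-0.4, 0.1, 3.6]
gripper_width: 21.2
```

```bash
python3 -m inch '[{"x":0,"y":0,"z":-1,"yaw":0,"gripper":-1},{"x":0,"y":0,"z":-2,"yaw":0,"gripper":-1},{"x":0,"y":0,"z":-3,"yaw":0,"gripper":-1},{"x":0,"y":0,"z":-3,"yaw":0,"gripper":-1},{"x":0,"y":0,"z":-3,"yaw":0,"gripper":-1},{"x":0,"y":0,"z":-3,"yaw":0,"gripper":-1},{"x":0,"y":0,"z":-3,"yaw":0,"gripper":-1},{"x":0,"y":0,"z":-2,"yaw":0,"gripper":-1},{"x":0,"y":0,"z":0,"yaw":0,"gripper":-1}]'
python3 -m inch '[{"x":-1.5,"y":-1.4,"z":0,"yaw":0,"gripper":-1},{"x":-2.5,"y":-2.4,"z":0,"yaw":0,"gripper":-1},{"x":-2.5,"y":-2.4,"z":0,"yaw":0,"gripper":-1},{"x":-2.5,"y":-2.4,"z":0,"yaw":0,"gripper":-1},{"x":-2.5,"y":-2.4,"z":0,"yaw":0,"gripper":-1},{"x":-2.5,"y":-2.4,"z":0,"yaw":0,"gripper":-1},{"x":-2.5,"y":-2.4,"z":0,"yaw":0,"gripper":-1},{"x":-2.2,"y":-2.0,"z":0,"yaw":0,"gripper":-1},{"x":-1.5,"y":-1.2,"z":0,"yaw":0,"gripper":-1}]'
python3 -m inch '[{"x":0,"y":0,"z":0,"yaw":-0.9,"gripper":-1},{"x":0,"y":0,"z":0,"yaw":-0.9,"gripper":-1},{"x":0,"y":0,"z":0,"yaw":-0.9,"gripper":-1},{"x":0,"y":0,"z":0,"yaw":-0.9,"gripper":-1},{"x":0,"y":0,"z":0,"yaw":-0.9,"gripper":-1},{"x":0,"y":0,"z":0,"yaw":-0.9,"gripper":-1},{"x":0,"y":0,"z":0,"yaw":-0.9,"gripper":-1},{"x":0,"y":0,"z":0,"yaw":-0.9,"gripper":-1},{"x":0,"y":0,"z":0,"yaw":-0.9,"gripper":-1},{"x":0,"y":0,"z":0,"yaw":-0.9,"gripper":-1},{"x":0,"y":0,"z":0,"yaw":-0.9,"gripper":-1},{"x":0,"y":0,"z":0,"yaw":-0.9,"gripper":-1}]'
python3 -m inch '[{"x":0,"y":0,"z":0,"yaw":-0.9,"gripper":-1},{"x":0,"y":0,"z":0,"yaw":-0.9,"gripper":-1},{"x":0,"y":0,"z":0,"yaw":-0.9,"gripper":-1},{"x":0,"y":0,"z":0,"yaw":-0.9,"gripper":-1},{"x":0,"y":0,"z":0,"yaw":-0.9,"gripper":-1},{"x":0,"y":0,"z":0,"yaw":-0.9,"gripper":-1},{"x":0,"y":0,"z":0,"yaw":-0.9,"gripper":-1},{"x":0,"y":0,"z":0,"yaw":-0.9,"gripper":-1},{"x":0,"y":0,"z":0,"yaw":-0.9,"gripper":-1},{"x":0,"y":0,"z":0,"yaw":-0.9,"gripper":-1},{"x":0,"y":0,"z":0,"yaw":-0.9,"gripper":-1},{"x":0,"y":0,"z":0,"yaw":-0.9,"gripper":-1}]'
python3 - <<'E'
from h import *
import pickle
F={n:grab(n) for n in('wrist','side')}
pickle.dump(F,open('F3.pkl','wb'))
a=F['side']['pixels'][130:300,150:350,::-1];a=cv2.resize(a,(588,500),interpolation=2)
w=F['wrist']['pixels'][:,:,::-1]
cv2.imwrite('pics/s3.png',a);cv2.imwrite('pics/w3.png',w)
print(telemetry.state()['ee_pos'],telemetry.state()['ee_rot'])
E
```

```text
time_s: 4.7
ee_pos: [524.0, -150.6, 254.8]
ee_rot: [180.0, -0.5, -17.8]
force: [0.8, 0.2, -2.4]
gripper_width: 20.9
time_s: 5.45
ee_pos: [385.0, 94.4, 248.2]
ee_rot: [179.9, 0.2, -17.7]
force: [-0.0, -0.1, -2.5]
gripper_width: 21.1
time_s: 6.45
ee_pos: [386.7, 92.4, 248.2]
ee_rot: [-179.9, 0.2, 36.4]
force: [-0.3, 0.1, -2.5]
gripper_width: 21.6
time_s: 7.45
ee_pos: [386.7, 92.3, 248.2]
ee_rot: [-179.8, 0.1, 90.4]
force: [-0.1, -0.5, -4.0]
gripper_width: 20.8
[386.83915918  92.38117036 248.39157648] [-1.79816820e+02  5.89191263e-02  9.01813397e+01]
```

View pics/s3.png

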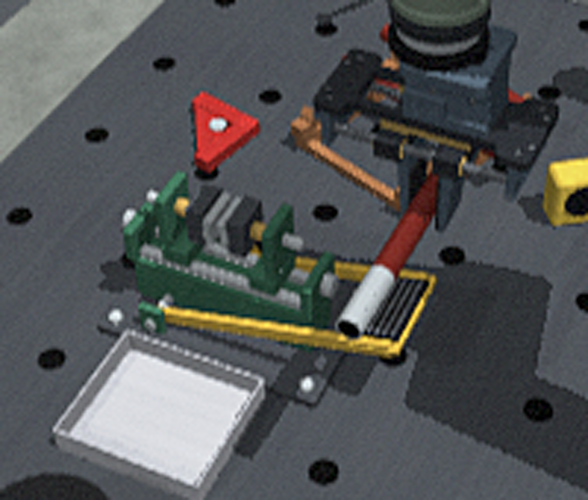

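View pics/w3.png

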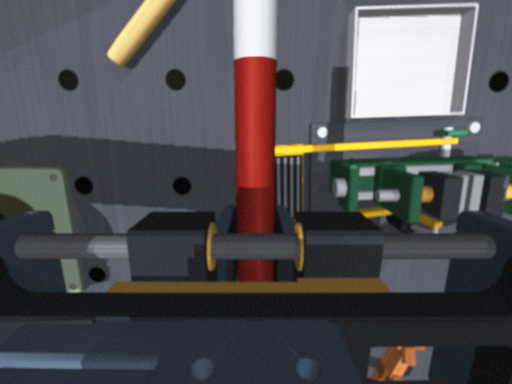

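The tube is held in line with the tool. The vise's high parts (jaw carriages) sit well inside the bed's end, and the pad lies ahead of the tube. Next I check the in-hand offset and the vise estimate.

Run:
```python
from h import *
import pickle
F=pickle.load(open('F3.pkl','rb'));f=F['wrist'];im=f['pixels'];hsv=cv2.cvtColor(im,cv2.COLOR_RGB2HSV)
s=telemetry.state();p=s['ee_pos'];a=np.radians(s['ee_rot'][2])
edge=[np.nonzero(hsv[:110,c,1]>120)[0].min() for c in range(248,264)];print(edge)
e=onz(f,[[256,np.mean(edge)-.5]],p[2]+11)[0]-p;print('edge tool x,y',e[:2]@[np.cos(a),np.sin(a)],e[:2]@[np.sin(a),-np.cos(a)])
# tray interior/outer in wrist
m=((hsv[...,1]<60)&(hsv[...,2]>90)).astype(np.uint8);m[:, :340]=0;m[128:]=0
n,l,st,c=cv2.connectedComponentsWithStats(m);i=1+np.argmax(st[1:,4]);ys,xs=np.nonzero(l==i)
print(st[i]);r=cv2.minAreaRect(onz(f,np.c_[xs,ys],14)[:,:2].astype(np.float32));print('tray z14',r)
r=cv2.minAreaRect(onz(f,np.c_[xs,ys],3)[:,:2].astype(np.float32));print('tray z3',r)
g=F['side'];O=np.array([586,96.5]);t=np.radians(1.2);X=np.array([np.cos(t),np.sin(t)]);Y=np.array([-X[1],X[0]])
a_=g['pixels'][:,:,::-1].copy();b_=im[:,:,::-1].copy()
def W(x,y,z): return [*(O+x*X+y*Y),z]
# mouth top mark, jaw edges, pad rest corners, tray corners
pts=[W(0,20,156),W(0,-20,156),W(-172,0,91)]+[W(x,145+y,28) for x in(-75,75) for y in(-65,65)]+[W(-193,y,97) for y in(-39,39)]
for P,img in((proj(g,pts),a_),(proj(f,pts),b_)):
    for q in P:
        if abs(q).max()<600: cv2.circle(img,tuple(int(round(v*16)) for v in q),24,(255,0,255),-1,shift=4)
A=cv2.resize(a_[130:300,150:350],(588,500),interpolation=2)
cv2.imwrite('pics/chk.png',A)
```

```text
[np.int64(57), np.int64(57), np.int64(57), np.int64(57), np.int64(57), np.int64(57), np.int64(57), np.int64(57), np.int64(57), np.int64(57), np.int64(57), np.int64(57), np.int64(57), np.int64(57), np.int64(57), np.int64(57)]
edge tool x,y 99.22443108241359 0.2702498420307196
[  340     0   172   128 21105]
tray z14 ((618.357666015625, 241.39785766601562), (250.3091583251953, 157.49270629882812), 0.9669870138168335)
tray z3 ((624.9732055664062, 243.78985595703125), (257.46807861328125, 161.99697875976562), 0.966990053653717)
```

View pics/chk.png

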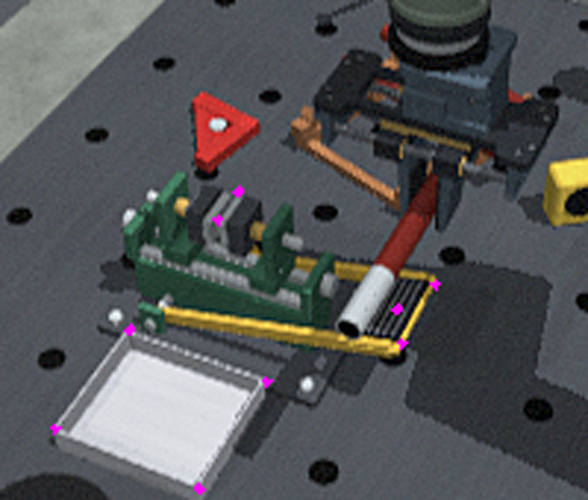

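The projected points (jaw gap, pad, treadle end, tray corners) all fall on the image. In hand the tube's end is 159 mm ahead of the TCP. Now I go down to the pad.

```bash
python3 -m inch '[{"x":0,"y":0,"z":2,"yaw":-0.2,"gripper":-1},{"x":0,"y":0,"z":3,"yaw":0,"gripper":-1},{"x":0,"y":0,"z":3,"yaw":0,"gripper":-1},{"x":0,"y":0,"z":2,"yaw":0,"gripper":-1},{"x":0,"y":0,"z":1,"yaw":0,"gripper":-1},{"x":0,"y":0,"z":0.5,"yaw":0,"gripper":-1},{"x":0,"y":0,"z":0,"yaw":0,"gripper":-1}]'
python3 -m inch '[{"x":0,"y":0,"z":0.15,"yaw":0,"gripper":-1},{"x":0,"y":0,"z":0.15,"yaw":0,"gripper":-1},{"x":0,"y":0,"z":0.15,"yaw":0,"gripper":-1},{"x":0,"y":0,"z":0.15,"yaw":0,"gripper":-1},{"x":0,"y":0,"z":0.15,"yaw":0,"gripper":-1},{"x":0,"y":0,"z":0.15,"yaw":0,"gripper":-1},{"x":0,"y":0,"z":0.15,"yaw":0,"gripper":-1},{"x":0,"y":0,"z":0.15,"yaw":0,"gripper":-1},{"x":0,"y":0,"z":0.15,"yaw":0,"gripper":-1},{"x":0,"y":0,"z":0.15,"yaw":0,"gripper":-1},{"x":0,"y":0,"z":0.15,"yaw":0,"gripper":-1},{"x":0,"y":0,"z":0.15,"yaw":0,"gripper":-1}]'
```

```text
time_s: 8.13
ee_pos: [386.8, 92.4, 133.5]
ee_rot: [-179.8, 0.0, 91.1]
force: [-0.0, 0.9, -2.3]
gripper_width: 21.0
time_s: 9.13
ee_pos: [387.8, 92.7, 117.9]
ee_rot: [-180.0, 0.0, 91.2]
force: [-6.0, -0.5, 17.6]
gripper_width: 20.9
```

```bash
python3 -m inch '[{"x":0,"y":0,"z":0.15,"yaw":0,"gripper":-1},{"x":0,"y":0,"z":0.15,"yaw":0,"gripper":-1},{"x":0,"y":0,"z":0.15,"yaw":0,"gripper":-1},{"x":0,"y":0,"z":0.15,"yaw":0,"gripper":-1},{"x":0,"y":0,"z":0.15,"yaw":0,"gripper":-1},{"x":0,"y":0,"z":0.15,"yaw":0,"gripper":-1},{"x":0,"y":0,"z":0.15,"yaw":0,"gripper":-1},{"x":0,"y":0,"z":0.15,"yaw":0,"gripper":-1},{"x":0,"y":0,"z":0.15,"yaw":0,"gripper":-1},{"x":0,"y":0,"z":0.15,"yaw":0,"gripper":-1},{"x":0,"y":0,"z":0.15,"yaw":0,"gripper":-1},{"x":0,"y":0,"z":0.15,"yaw":0,"gripper":-1}]'
python3 -m inch '[{"x":0,"y":0,"z":0.15,"yaw":0,"gripper":-1},{"x":0,"y":0,"z":0.15,"yaw":0,"gripper":-1},{"x":0,"y":0,"z":0.15,"yaw":0,"gripper":-1},{"x":0,"y":0,"z":0.15,"yaw":0,"gripper":-1},{"x":0,"y":0,"z":0.15,"yaw":0,"gripper":-1},{"x":0,"y":0,"z":0.15,"yaw":0,"gripper":-1},{"x":0,"y":0,"z":0.15,"yaw":0,"gripper":-1},{"x":0,"y":0,"z":0.15,"yaw":0,"gripper":-1},{"x":0,"y":0,"z":0.15,"yaw":0,"gripper":-1},{"x":0,"y":0,"z":0.15,"yaw":0,"gripper":-1},{"x":0,"y":0,"z":0.15,"yaw":0,"gripper":-1},{"x":0,"y":0,"z":0.15,"yaw":0,"gripper":-1}]'
```

```text
time_s: 10.13
ee_pos: [383.7, 92.5, 100.5]
ee_rot: [-179.5, 0.0, 91.1]
force: [-16.0, 0.0, 28.3]
gripper_width: 21.7
time_s: 11.13
ee_pos: [380.3, 92.4, 81.4]
ee_rot: [-179.1, 0.0, 91.1]
force: [-20.0, 2.3, 27.2]
gripper_width: 20.9
```

```bash
python3 -m inch '[{"x":0,"y":0,"z":0.15,"yaw":0,"gripper":-1},{"x":0,"y":0,"z":0.15,"yaw":0,"gripper":-1},{"x":0,"y":0,"z":0.15,"yaw":0,"gripper":-1},{"x":0,"y":0,"z":0.15,"yaw":0,"gripper":-1},{"x":0,"y":0,"z":0.15,"yaw":0,"gripper":-1},{"x":0,"y":0,"z":0.15,"yaw":0,"gripper":-1},{"x":0,"y":0,"z":0.15,"yaw":0,"gripper":-1},{"x":0,"y":0,"z":0.15,"yaw":0,"gripper":-1},{"x":0,"y":0,"z":0.15,"yaw":0,"gripper":-1},{"x":0,"y":0,"z":0.15,"yaw":0,"gripper":-1}]'
```

```text
time_s: 11.97
ee_pos: [379.1, 92.3, 65.9]
ee_rot: [-178.9, 0.0, 91.1]
force: [-18.2, 2.4, 23.9]
gripper_width: 20.8
```

```bash
python3 -m inch '[{"x":0,"y":0,"z":0.15,"yaw":0,"gripper":-1},{"x":0,"y":0,"z":0.15,"yaw":0,"gripper":-1},{"x":0,"y":0,"z":0.15,"yaw":0,"gripper":-1},{"x":0,"y":0,"z":0.15,"yaw":0,"gripper":-1}]'
```

```text
time_s: 12.3
ee_pos: [378.9, 92.2, 59.8]
ee_rot: [-178.9, 0.1, 91.1]
force: [-20.8, 3.6, 26.0]
gripper_width: 21.1
```

```bash
python3 -m inch '[{"x":0,"y":0,"z":0.15,"yaw":0,"gripper":-1},{"x":0,"y":0,"z":0.15,"yaw":0,"gripper":-1},{"x":0,"y":0,"z":0.15,"yaw":0,"gripper":-1},{"x":0,"y":0,"z":0.15,"yaw":0,"gripper":-1}]'
python3 -m inch '[{"x":0,"y":0,"z":0.15,"yaw":0,"gripper":-1},{"x":0,"y":0,"z":0.15,"yaw":0,"gripper":-1}]'
python3 -m inch '[{"x":0,"y":0,"z":0.15,"yaw":0,"gripper":-1}]'
```

```text
time_s: 12.63
ee_pos: [378.6, 92.2, 53.8]
ee_rot: [-178.9, 0.1, 91.1]
force: [-20.7, 3.4, 24.8]
gripper_width: 21.3
time_s: 12.8
ee_pos: [378.6, 92.2, 51.3]
ee_rot: [-178.8, 0.1, 91.1]
force: [-25.8, 3.6, 46.8]
gripper_width: 20.8
time_s: 12.88
ee_pos: [378.6, 92.2, 50.8]
ee_rot: [-178.8, 0.1, 91.1]
force: [-29.7, 2.3, 61.7]
gripper_width: 21.0
```

The force jumped at z = 51 mm, which matches the stop. I hold briefly, then lift and go over the mouth.

```bash
python3 -m inch '[{"x":0,"y":0,"z":0,"yaw":0,"gripper":-1},{"x":0,"y":0,"z":0,"yaw":0,"gripper":-1},{"x":0,"y":0,"z":0,"yaw":0,"gripper":-1}]'
python3 -c "
from h import *
import pickle;pickle.dump(grab('side'),open('s4.pkl','wb'))"
python3 -m inch '[{"x":0,"y":0,"z":-1.5,"yaw":0,"gripper":-1},{"x":0,"y":0,"z":-3,"yaw":0,"gripper":-1},{"x":0,"y":0,"z":-3.5,"yaw":0,"gripper":-1},{"x":0,"y":0,"z":-3.5,"yaw":0,"gripper":-1},{"x":0,"y":0,"z":-2.2,"yaw":0,"gripper":-1},{"x":-1,"y":2.7,"z":0,"yaw":0,"gripper":-1},{"x":-1,"y":2.9,"z":0,"yaw":0,"gripper":-1},{"x":-1.1,"y":2.9,"z":0,"yaw":0,"gripper":-1},{"x":-1.1,"y":2.9,"z":0,"yaw":0,"gripper":-1},{"x":-1.1,"y":2.9,"z":0,"yaw":0,"gripper":-1},{"x":-1.1,"y":2.9,"z":0,"yaw":0,"gripper":-1},{"x":-1,"y":2.7,"z":0,"yaw":0,"gripper":-1}]'
python3 -m inch '[{"x":0,"y":0,"z":0,"yaw":0,"gripper":-1},{"x":0,"y":0,"z":0,"yaw":0,"gripper":-1}]'
python3 - <<'E'
from h import *
import pickle
f=grab('wrist','w5.png');hsv=cv2.cvtColor(f['pixels'],cv2.COLOR_RGB2HSV);pickle.dump(f,open('w5.pkl','wb'))
s=telemetry.state();p=s['ee_pos'];a=np.radians(s['ee_rot'][2])
edge=[np.nonzero(hsv[:110,c,1]>120)[0].min() for c in range(248,264)]
e=onz(f,[[256,np.mean(edge)-.5]],p[2]+11)[0]-p;print('edge',edge[::4],e[:2]@[np.cos(a),np.sin(a)])
for r in(80,120,160):
    c=np.nonzero(((hsv[r,:,0]<6)|(hsv[r,:,0]>172))&(hsv[r,:,1]>130))[0];c=c[(c>210)&(c<300)];print(r,c.min(),c.max())
d=np.array([587.5,22.5])-p[:2];print(s['time_s'],p,s['ee_rot'],'tool',d@[np.cos(a),np.sin(a)],d@[np.sin(a),-np.cos(a)])
E
```

```text
time_s: 13.13
ee_pos: [378.6, 92.2, 51.1]
ee_rot: [-178.9, 0.1, 91.1]
force: [-26.5, 2.0, 48.0]
gripper_width: 20.7
time_s: 14.18
ee_pos: [590.0, 22.0, 185.9]
ee_rot: [-180.0, 0.0, 91.2]
force: [0.5, -0.0, -2.1]
gripper_width: 21.4
time_s: 14.35
ee_pos: [589.2, 22.3, 185.3]
ee_rot: [-179.9, -0.0, 91.1]
force: [-0.3, -1.2, -1.9]
gripper_width: 21.1
edge [np.int64(57), np.int64(57), np.int64(57), np.int64(57)] 98.82385459169654
80 236 274
120 236 273
160 237 272
14.4 [587.9537765   22.73275004 185.45252717] [-1.79863020e+02 -6.12572148e-03  9.11582433e+01] tool -0.2235299441460369 -0.45838853981511835
```

```bash
python3 -m inch '[{"x":0,"y":0,"z":1,"yaw":0,"gripper":-1},{"x":0,"y":0,"z":1.5,"yaw":0,"gripper":-1},{"x":0,"y":0,"z":1.5,"yaw":0,"gripper":-1},{"x":0,"y":0,"z":1,"yaw":0,"gripper":-1},{"x":0,"y":0,"z":0,"yaw":0,"gripper":-1},{"x":0,"y":0,"z":0,"yaw":0,"gripper":-1}]'
python3 - <<'E'
from h import *
f=grab('side');g=cv2.resize(f['pixels'][110:300,140:340,::-1],(600,570),interpolation=2);cv2.imwrite('pics/s6.png',g)
f=grab('wrist');cv2.imwrite('pics/w6.png',f['pixels'][:,:,::-1])
E
```

```text
time_s: 14.9
ee_pos: [587.6, 23.1, 136.0]
ee_rot: [-179.9, 0.0, 91.2]
force: [0.6, -0.5, -2.9]
gripper_width: 21.3
```

View pics/s6.png

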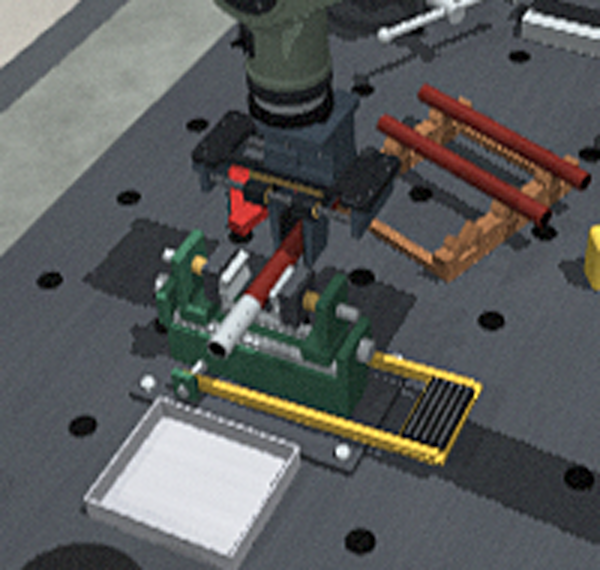

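The tube sits centred between the open jaws, with the whole bare part on the tray side, and the other tubes are undisturbed. I hold it while the jaws close.

```bash
python3 -m inch '[{"x":0,"y":0,"z":0,"yaw":0,"gripper":-1},{"x":0,"y":0,"z":0,"yaw":0,"gripper":-1},{"x":0,"y":0,"z":0,"yaw":0,"gripper":-1},{"x":0,"y":0,"z":0,"yaw":0,"gripper":-1},{"x":0,"y":0,"z":0,"yaw":0,"gripper":-1},{"x":0,"y":0,"z":0,"yaw":0,"gripper":-1},{"x":0,"y":0,"z":0,"yaw":0,"gripper":-1},{"x":0,"y":0,"z":0,"yaw":0,"gripper":-1},{"x":0,"y":0,"z":0,"yaw":0,"gripper":-1},{"x":0,"y":0,"z":0,"yaw":0,"gripper":-1},{"x":0,"y":0,"z":0,"yaw":0,"gripper":-1},{"x":0,"y":0,"z":0,"yaw":0,"gripper":-1}]'
python3 -m inch '[{"x":0,"y":0,"z":0,"yaw":0,"gripper":-1},{"x":0,"y":0,"z":0,"yaw":0,"gripper":-1},{"x":0,"y":0,"z":0,"yaw":0,"gripper":-1},{"x":0,"y":0,"z":0,"yaw":0,"gripper":-1},{"x":0,"y":0,"z":0,"yaw":0,"gripper":-1},{"x":0,"y":0,"z":0,"yaw":0,"gripper":-1},{"x":0,"y":0,"z":0,"yaw":0,"gripper":-1},{"x":0,"y":0,"z":0,"yaw":0,"gripper":-1},{"x":0,"y":0,"z":0,"yaw":0,"gripper":-1},{"x":0,"y":0,"z":0,"yaw":0,"gripper":-1},{"x":0,"y":0,"z":0,"yaw":0,"gripper":-1},{"x":0,"y":0,"z":0,"yaw":0,"gripper":-1}]'
python3 -m inch '[{"x":0,"y":0,"z":0,"yaw":0,"gripper":-1},{"x":0,"y":0,"z":0,"yaw":0,"gripper":-1},{"x":0,"y":0,"z":0,"yaw":0,"gripper":-1},{"x":0,"y":0,"z":0,"yaw":0,"gripper":-1},{"x":0,"y":0,"z":0,"yaw":0,"gripper":-1},{"x":0,"y":0,"z":0,"yaw":0,"gripper":-1},{"x":0,"y":0,"z":0,"yaw":0,"gripper":-1},{"x":0,"y":0,"z":0,"yaw":0,"gripper":-1},{"x":0,"y":0,"z":0,"yaw":0,"gripper":-1},{"x":0,"y":0,"z":0,"yaw":0,"gripper":-1},{"x":0,"y":0,"z":0,"yaw":0,"gripper":-1},{"x":0,"y":0,"z":0,"yaw":0,"gripper":-1}]'
python3 -m inch '[{"x":0,"y":0,"z":0,"yaw":0,"gripper":-1},{"x":0,"y":0,"z":0,"yaw":0,"gripper":-1},{"x":0,"y":0,"z":0,"yaw":0,"gripper":-1},{"x":0,"y":0,"z":0,"yaw":0,"gripper":-1},{"x":0,"y":0,"z":0,"yaw":0,"gripper":-1},{"x":0,"y":0,"z":0,"yaw":0,"gripper":-1},{"x":0,"y":0,"z":0,"yaw":0,"gripper":-1},{"x":0,"y":0,"z":0,"yaw":0,"gripper":-1},{"x":0,"y":0,"z":0,"yaw":0,"gripper":-1},{"x":0,"y":0,"z":0,"yaw":0,"gripper":-1},{"x":0,"y":0,"z":0,"yaw":0,"gripper":-1},{"x":0,"y":0,"z":0,"yaw":0,"gripper":-1}]'
python3 -m inch '[{"x":0,"y":0,"z":0,"yaw":0,"gripper":-1},{"x":0,"y":0,"z":0,"yaw":0,"gripper":-1},{"x":0,"y":0,"z":0,"yaw":0,"gripper":-1},{"x":0,"y":0,"z":0,"yaw":0,"gripper":-1},{"x":0,"y":0,"z":0,"yaw":0,"gripper":-1},{"x":0,"y":0,"z":0,"yaw":0,"gripper":-1},{"x":0,"y":0,"z":0,"yaw":0,"gripper":-1},{"x":0,"y":0,"z":0,"yaw":0,"gripper":-1},{"x":0,"y":0,"z":0,"yaw":0,"gripper":-1},{"x":0,"y":0,"z":0,"yaw":0,"gripper":-1},{"x":0,"y":0,"z":0,"yaw":0,"gripper":-1},{"x":0,"y":0,"z":0,"yaw":0,"gripper":-1}]'
python3 -m inch '[{"x":0,"y":0,"z":0,"yaw":0,"gripper":-1},{"x":0,"y":0,"z":0,"yaw":0,"gripper":-1},{"x":0,"y":0,"z":0,"yaw":0,"gripper":-1},{"x":0,"y":0,"z":0,"yaw":0,"gripper":-1},{"x":0,"y":0,"z":0,"yaw":0,"gripper":-1},{"x":0,"y":0,"z":0,"yaw":0,"gripper":-1},{"x":0,"y":0,"z":0,"yaw":0,"gripper":-1},{"x":0,"y":0,"z":0,"yaw":0,"gripper":-1},{"x":0,"y":0,"z":0,"yaw":0,"gripper":-1},{"x":0,"y":0,"z":0,"yaw":0,"gripper":-1},{"x":0,"y":0,"z":0,"yaw":0,"gripper":-1},{"x":0,"y":0,"z":0,"yaw":0,"gripper":-1}]'
```

```text
time_s: 16.0
ee_pos: [588.4, 22.8, 136.4]
ee_rot: [-180.0, 0.0, 91.2]
force: [0.7, 0.3, -2.8]
gripper_width: 21.0
time_s: 17.0
ee_pos: [588.4, 22.8, 136.4]
ee_rot: [180.0, 0.0, 91.2]
force: [1.0, -0.4, -2.6]
gripper_width: 21.0
time_s: 18.0
ee_pos: [588.4, 22.8, 136.4]
ee_rot: [180.0, 0.0, 91.2]
force: [0.0, -0.7, -2.7]
gripper_width: 21.2
time_s: 19.0
ee_pos: [588.9, 22.9, 136.6]
ee_rot: [179.9, 0.0, 91.2]
force: [1.9, 0.4, -2.4]
gripper_width: 20.8
time_s: 20.0
ee_pos: [589.9, 22.9, 136.8]
ee_rot: [179.8, 0.0, 91.2]
force: [5.9, -1.1, -4.2]
gripper_width: 21.5
time_s: 21.0
ee_pos: [590.4, 22.8, 136.9]
ee_rot: [179.7, -0.0, 91.1]
force: [8.3, 0.1, -4.5]
gripper_width: 21.3
```

```bash
python3 -m inch '[{"x":0,"y":0,"z":0,"yaw":0,"gripper":-1},{"x":0,"y":0,"z":0,"yaw":0,"gripper":-1},{"x":0,"y":0,"z":0,"yaw":0,"gripper":-1},{"x":0,"y":0,"z":0,"yaw":0,"gripper":-1},{"x":0,"y":0,"z":0,"yaw":0,"gripper":-1},{"x":0,"y":0,"z":0,"yaw":0,"gripper":-1},{"x":0,"y":0,"z":0,"yaw":0,"gripper":-1},{"x":0,"y":0,"z":0,"yaw":0,"gripper":-1},{"x":0,"y":0,"z":0,"yaw":0,"gripper":-1},{"x":0,"y":0,"z":0,"yaw":0,"gripper":-1},{"x":0,"y":0,"z":0,"yaw":0,"gripper":-1},{"x":0,"y":0,"z":0,"yaw":0,"gripper":-1}]'
python3 -m inch '[{"x":0,"y":0,"z":0,"yaw":0,"gripper":-1},{"x":0,"y":0,"z":0,"yaw":0,"gripper":-1},{"x":0,"y":0,"z":0,"yaw":0,"gripper":-1},{"x":0,"y":0,"z":0,"yaw":0,"gripper":-1},{"x":0,"y":0,"z":0,"yaw":0,"gripper":-1},{"x":0,"y":0,"z":0,"yaw":0,"gripper":-1},{"x":0,"y":0,"z":0,"yaw":0,"gripper":-1},{"x":0,"y":0,"z":0,"yaw":0,"gripper":-1},{"x":0,"y":0,"z":0,"yaw":0,"gripper":-1},{"x":0,"y":0,"z":0,"yaw":0,"gripper":-1},{"x":0,"y":0,"z":0,"yaw":0,"gripper":-1},{"x":0,"y":0,"z":0,"yaw":0,"gripper":-1}]'
python3 -m inch '[{"x":0,"y":0,"z":0,"yaw":0,"gripper":-1},{"x":0,"y":0,"z":0,"yaw":0,"gripper":-1},{"x":0,"y":0,"z":0,"yaw":0,"gripper":-1},{"x":0,"y":0,"z":0,"yaw":0,"gripper":-1},{"x":0,"y":0,"z":0,"yaw":0,"gripper":-1},{"x":0,"y":0,"z":0,"yaw":0,"gripper":-1},{"x":0,"y":0,"z":0,"yaw":0,"gripper":-1},{"x":0,"y":0,"z":0,"yaw":0,"gripper":-1},{"x":0,"y":0,"z":0,"yaw":0,"gripper":-1},{"x":0,"y":0,"z":0,"yaw":0,"gripper":-1},{"x":0,"y":0,"z":0,"yaw":0,"gripper":-1},{"x":0,"y":0,"z":0,"yaw":0,"gripper":-1}]'
python3 -m inch '[{"x":0,"y":0,"z":0,"yaw":0,"gripper":-1},{"x":0,"y":0,"z":0,"yaw":0,"gripper":-1},{"x":0,"y":0,"z":0,"yaw":0,"gripper":-1},{"x":0,"y":0,"z":0,"yaw":0,"gripper":-1},{"x":0,"y":0,"z":0,"yaw":0,"gripper":-1},{"x":0,"y":0,"z":0,"yaw":0,"gripper":-1},{"x":0,"y":0,"z":0,"yaw":0,"gripper":-1},{"x":0,"y":0,"z":0,"yaw":0,"gripper":-1},{"x":0,"y":0,"z":0,"yaw":0,"gripper":-1},{"x":0,"y":0,"z":0,"yaw":0,"gripper":-1},{"x":0,"y":0,"z":0,"yaw":0,"gripper":-1},{"x":0,"y":0,"z":0,"yaw":0,"gripper":-1}]'
python3 - <<'E'
from h import *
f=grab('side');g=cv2.resize(f['pixels'][110:300,140:340,::-1],(600,570),interpolation=2);cv2.imwrite('pics/s7.png',g)
print(telemetry.state()['torque'])
E
```

```text
time_s: 22.0
ee_pos: [590.6, 22.9, 136.9]
ee_rot: [179.7, -0.0, 91.1]
force: [7.4, 0.3, -4.5]
gripper_width: 21.0
time_s: 23.0
ee_pos: [590.2, 22.8, 136.9]
ee_rot: [179.8, 0.0, 91.2]
force: [7.4, 0.3, -4.4]
gripper_width: 21.2
time_s: 24.0
ee_pos: [589.9, 22.8, 136.8]
ee_rot: [179.8, 0.0, 91.2]
force: [5.8, -0.3, -3.6]
gripper_width: 21.1
time_s: 25.0
ee_pos: [589.9, 22.8, 136.8]
ee_rot: [179.8, 0.0, 91.2]
force: [6.3, 0.1, -3.6]
gripper_width: 21.0
[-0.15810523 -1.10546035 -0.23806361]
```

View pics/s7.png

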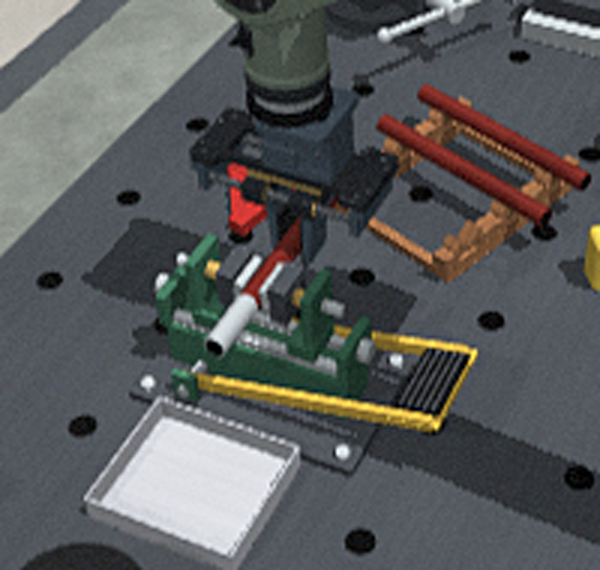

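Both jaws have closed on the tube. A 6 N sideways pull shows I'm holding it about 2 mm towards the treadle side, so I'll ease it towards +x.

```bash
python3 -m inch '[{"x":0,"y":0.1,"z":0,"yaw":0,"gripper":-1},{"x":0,"y":0.1,"z":0,"yaw":0,"gripper":-1},{"x":0,"y":0.1,"z":0,"yaw":0,"gripper":-1},{"x":0,"y":0,"z":0,"yaw":0,"gripper":-1},{"x":0,"y":0,"z":0,"yaw":0,"gripper":-1},{"x":0,"y":0,"z":0,"yaw":0,"gripper":-1},{"x":0,"y":0,"z":0,"yaw":0,"gripper":-1},{"x":0,"y":0,"z":0,"yaw":0,"gripper":-1},{"x":0,"y":0,"z":0,"yaw":0,"gripper":-1},{"x":0,"y":0,"z":0,"yaw":0,"gripper":-1}]'
```

```text
time_s: 25.88
ee_pos: [591.4, 22.9, 136.5]
ee_rot: [-180.0, 0.0, 91.2]
force: [1.8, -0.2, -2.3]
gripper_width: 21.2
```

```bash
python3 -m inch '[{"x":0,"y":0.05,"z":0,"yaw":0,"gripper":-1},{"x":0,"y":0,"z":0,"yaw":0,"gripper":-1},{"x":0,"y":0,"z":0,"yaw":0,"gripper":-1},{"x":0,"y":0,"z":0,"yaw":0,"gripper":-0.3},{"x":0,"y":0,"z":0,"yaw":0,"gripper":0},{"x":0,"y":0,"z":0,"yaw":0,"gripper":0.2},{"x":0,"y":0,"z":0,"yaw":0,"gripper":0.2},{"x":0,"y":0,"z":0,"yaw":0,"gripper":0.2},{"x":0,"y":0,"z":0,"yaw":0,"gripper":0.2},{"x":0,"y":0,"z":0,"yaw":0,"gripper":0.2}]'
python3 -m inch '[{"x":0,"y":0,"z":-1,"yaw":0,"gripper":0.2},{"x":0,"y":0,"z":-2,"yaw":0,"gripper":0.2},{"x":0,"y":0,"z":-3,"yaw":0,"gripper":0.2},{"x":0,"y":0,"z":-3,"yaw":0,"gripper":0.2},{"x":0,"y":0,"z":-3,"yaw":0,"gripper":0.2},{"x":0,"y":0,"z":-2,"yaw":0,"gripper":0.2},{"x":0,"y":0,"z":0,"yaw":0,"gripper":0.2},{"x":0,"y":0,"z":0,"yaw":0,"gripper":0.2},{"x":0,"y":0,"z":0,"yaw":0,"gripper":0.2},{"x":0,"y":0,"z":0,"yaw":0,"gripper":0.2}]'
python3 - <<'E'
from h import *
f=grab('side');w=grab('wrist');im=f['pixels'].copy();O=np.array([586,96.5]);t=np.radians(1.2);Y=np.array([-np.sin(t),np.cos(t)])
for q in proj(f,[[*(O+y*Y),135] for y in(85,20,-155)]): cv2.circle(im,tuple(int(round(v*16)) for v in q),20,(255,0,255),-1,shift=4)
a=cv2.resize(im[110:300,140:340,::-1],(420,399),interpolation=2)
b=cv2.resize(w['pixels'][:,:,::-1],(380,285));b=cv2.copyMakeBorder(b,0,114,0,0,0)
cv2.imwrite('pics/end.png',np.hstack([a,b]))
E
```

```text
time_s: 26.72
ee_pos: [591.8, 22.9, 136.5]
ee_rot: [-180.0, 0.0, 91.2]
force: [-0.5, 0.4, -0.0]
gripper_width: 54.7
time_s: 27.55
ee_pos: [591.1, 22.9, 275.0]
ee_rot: [-179.8, 0.0, 91.2]
force: [0.0, 1.1, 0.2]
gripper_width: 54.4
```

View pics/end.png

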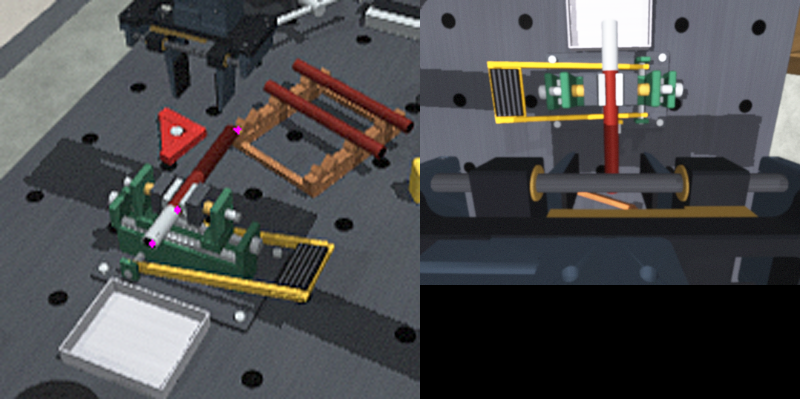

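The tube is clamped in line with the jaws. The predicted marks (tip, jaw edge, tail) fall on it, the gripper is clear, and the other tubes are in place.

```bash
python3 -c "
from h import *
print(env.job_done(),telemetry.state()['time_s'])"
```

```text
the job is handed in; nothing more can be done
the job is handed in; nothing more can be done
```

The tube with the bare end is clamped in the vise and the job is handed in, at about 28 s of the 72 s allowed. No verdict was reported.

**What I did:** I took the tube out of the rack and pressed the treadle with the fingertips while holding it. The vertical force rose from 25 N to 62 N at 51 mm TCP height, about where the stop should be. I then lowered the tube between the open jaws and held it until both had closed. It was sitting about 2 mm off centre, so I eased it over, which cut the sideways force from 6 N to about 2 N. After a last 0.5 mm nudge I let go and lifted clear.

**Last checks:**
- **Tube position:** the final pictures show the tube in line with the jaws. Its tip and tail match the marks predicted for the bare end about 85 mm from the mouth. The whole bare part is on the tray side.
- **Robot:** the gripper is clear, with the wrist force at about zero.
- **Surroundings:** the two other tubes and the welding magnet look undisturbed. I did not re-measure the rest of the table.

**Not confirmed:** I could not measure the force at each jaw or the treadle angle. I judged both from the wrist force and the pictures.

**Went wrong:** my first moves were refused because every row needs all five values, which cost one wasted picture. While the treadle was being pressed, friction on the pad pulled the arm about 8 mm sideways. It sprang back on lifting, and the tube did not slip noticeably in the gripper.

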